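# Index a toy wheel blank: find the hidden notch by feel and lock the knob

### The arm

A 6-joint arm with a two-finger parallel gripper is mounted at the origin on the work surface. World frame = base frame: x ahead of the robot, y to its left, z up, the work surface at z = 0. Lengths are in m, angles in rad, forces in N, time in s.
With the tool pointing down it reaches from about 0.375 to 0.9 m from the base axis. Payload 3.1 kg.
Tool frame: the origin (TCP) lies between the finger pads; the fingertips stand 17 mm ahead of it and the grasp point (between the pads) lies 2 mm behind it; z points along the fingers, y is the line along which they close (so a half turn about z gives the same grasp; the last joint's range is limited). The gripper opens to 85 mm and grips with 20 to 120 N. Pads are 22 mm wide; open, the fingers measure 114 mm over their backs; the gripper's body (76 mm by 85 mm) begins 54 mm behind the grasp point. The pads swing forward as they close: fully open they stand 13 mm farther back than shut.
Start: joints at [0.992, 0.527, 1.433, -0, 1.181, -0.178], TCP at [0.244, 0.575, 0.224] pointing down, gripper open.
Joint ranges: [-3.08, 3.08], [-0.75, 2.2], [0.22, 2.44], [-1.43, 4.57], [0, 2.65], [-2.85, 2.85]. Speed limits (rad/s): [2.79, 2.79, 3.14, 3.14, 3.14, 3.14].

### API

Orientations are given as a unit quaternion [x, y, z, w].
In Python, from station import sense, vision, order gives the robot as it stands.
- The arm moves only by the shell command python3 -m crank 'ROWS' [OPENING] [FORCE]. ROWS is JSON, a list of rows, each an object with "dp": the shift along the world's x, y, z in units of 30 mm (1.0 is 30 mm), a list of three; "angular": the turn, a rotation vector about the world's x, y, z in degrees, a list of three. In form: [{"dp": [dx, dy, dz], "angular": [ax, ay, az]}, ...]. A call has 1 to 20 rows; each row shifts and turns the commanded pose from where the row before left it; what a row does not reach is not made up. A row lasts 1/10 s, in which the tool goes at most 50 mm and 8.59 degrees, less where a joint would pass 70% of its speed; a pose out of reach is approached as far as the arm can. A call is refused whole if a number of a shift passes 1 or a number of a turn 8.59, either way. A call with a gripper value outside its range is refused whole. OPENING is the closure, from 0 (fully open) to 1 (shut), set as the call begins (- or left out, the last holds). The fingers move at their own pace and stop on an object; FORCE is the grip in N (left out, the last holds). Time passes only in rows, so rows that do not move let the fingers close. It gives the time, the measured TCP pose, the force, the opening and the grip force at its end, in the units of the state.
- sense(): the state, without advancing time (a new reading comes with each control period).
- vision.snapshot(name): name is "scene" or "side" or "wrist"; returns a dict with "image" (400x640x3 uint8, blue, green, red), "range_z" (400x640 float32, m along the optical axis (not along the pixel's ray), 0 where there is no reading), "mtx" (3x3 intrinsics, pixels), "dist" ([k1, k2, p1, p2, k3] as OpenCV has them; the pictures are not rectified), "pose" (4x4, takes a point from camera to world coordinates); the wrist camera has in their place "mount" (4x4, takes a point from camera to tool coordinates, whose origin is the TCP and whose axes are the flange's). Camera axes: x right, y down, z forward; pixel columns grow to the right and rows downward; lengths in m; the calibration is good to about 2 mm. A picture is of the moment at which its call begins: read the wrist's pose just before it.
- order.sign_off(): hands the job in; it is judged then, once.
The state is a dict: "t": time; "q": joint angles; "qd": joint speeds; "tau": joint torques, N m; "tcp_pos": TCP position; "tool_rot": TCP orientation; "force": force on the tool from outside, world axes, zero at the start; "ft_torque": the same for the moment, N m; "finger_gap": opening from 0.0 (shut) to 1.0 (fully open); "gripper_force": force on a finger pad.
Only numpy, scipy, OpenCV 4.12 (cv2) and the standard library are available. Lean on these libraries where they do the work, as an engineer would, in place of code of your own. Each camera call takes 0.05 s, during which the arm holds its last target. There are 200 camera calls.

### The job

Lock the wooden wheel blank on the green indexing head ready for its next hole: take the black knob on top, turn it slowly clockwise (seen from above) until you feel the turning resistance dip where the hidden notch lies, then press the knob straight down until it is fully home, and let go. Never bear down hard on the knob where it is blocked, and leave everything else on the bench where it is.

Things in the scene. Friction and masses are not known exactly. Their poses are not given: they have to be found in the camera images.
- head: Indexing head: plywood board 250 x 210 x 18 mm (its x, y) fixed to the bench, with a round green housing on it (132 mm across at its foot, 116 mm above), flat top 64 mm above the bench. Origin: on the bench under the turning axis, z up. A plate with one notch is hidden inside; the notch's angle differs every time and cannot be seen; it lies 0.4 to 1.35 rad clockwise of the knob's start.
- post: Fixed vertical post in the head carrying wheel blank and knob; origin and axes as the head's. A sprung ball drops into the notch over the last 0.11 rad: resistance falls away (the knob pulls itself on, by up to 0.1 N m), then, right at the notch, jumps to about 0.3 N m. Let go within 0.06 rad of the notch it draws itself onto it. Turned harder it climbs out and runs on.
- spindle (a joint): Turning angle of wheel blank and knob together, rad, growing clockwise seen from above; range 0 to 2.2, starts at 0.1 to 0.4. At 0 the knob's bar lies along the head's x axis. Friction about 0.08 N m away from the notch. The wheel blank is a light wooden disc, 92 mm diameter, its top 82 mm above the bench.
- knob (a joint): How far the knob is pressed down, m: 0 is up, 0.008 is fully home. It slides stiffly (about 3 N) and stays where it is left. Only at the notch (within about 0.06 rad) does it go home; elsewhere it is blocked after about 1.5 mm, and bearing down on it there loads the hidden plate.
- knob_top (a point): Centre of the knob's top, 128 mm above the bench when up. The knob is a black upright bar 56 mm long (x of this point), 14 mm thick (y), 32 mm tall, white line on its -x half, on a hub 24 mm across that reaches 35 mm below the bar's top. z is up. The wheel blank lies 46 mm below the bar's top.
- toy_loco: Bystander: wooden toy locomotive, 170 x 80 x 118 mm. Origin at the centre of its underside.
- toy_car: Bystander: wooden toy car, 150 x 84 x 75 mm. Origin at the centre of its underside.
- glue_bottle: Bystander: white glue bottle with red cap, 60 mm diameter, 170 mm tall. Origin at the centre of its underside.
- pencil_cup: Bystander: open blue cup, 76 mm diameter, 95 mm tall. Origin at the centre of its underside.
- screwdriver: Bystander: screwdriver lying on the bench. Origin at the centre of its underside.
- sanding_block: Bystander: cork sanding block, 112 x 67 x 36 mm. Origin at the centre of its underside.
- loose_wheel_a: Bystander: small wooden wheel, 44 mm diameter, 12 mm thick, lying loose on the plywood board. Origin at the centre of its underside.
- loose_wheel_b: Bystander: second small wooden wheel, 44 mm diameter, 12 mm thick, lying loose on the plywood board. Origin at the centre of its underside.

How it is judged:
At the end, for the whole second after the job is handed in: The knob is pressed home into the notch (at least 6.5 of its 8 mm), at rest and let go (value of joint knob above 0.0065 m and not (velocity of joint spindle above 0.05 rad/s) and not (velocity of joint spindle below -0.05 rad/s)); the robot touches nothing.
It fails at once if the knob was borne down on with more than about 30 N while blocked by the hidden plate (contact force between post and head above 30 N).
It fails at once if the knob was spun, not turned slowly (over 3 rad/s) (velocity of joint spindle above 3 rad/s).
It fails at once if a bystander was moved more than 20 mm (distance of any of toy_loco, toy_car, glue_bottle, pencil_cup, screwdriver, sanding_block, loose_wheel_a, loose_wheel_b from where it was at the start of the episode above 0.02 m).
It also fails if it takes over 58 s, if anything falls off the work surface, if the arm or the gripper's body presses on something with over 40 N, if the wrist force passes 120 N, or if a joint passes its speed limit or range.

## Working session

There is one attempt and no reset: what is moved stays moved. The work goes in short steps, Python scripts to look and compute and a shell command to move; the robot and the scene stay as the last step left them, time stands still between calls to the robot, and variables do not carry over. Pictures are saved under pics/ and viewed, at most 10 in all, crops included, and the job is handed in when it is done.

```bash
mkdir -p pics; cat > h.py <<'E'
import numpy as np,cv2
from station import sense,vision,order
from scipy.spatial.transform import Rotation as R
def snap(n):
    s=sense(); d=vision.snapshot(n)
    if 'pose' in d: T=np.array(d['pose'])
    else:
        W=np.eye(4);W[:3,:3]=R.from_quat(s['tool_rot']).as_matrix();W[:3,3]=s['tcp_pos'];T=W@np.array(d['mount'])
    d['T']=T; return d
def cloud(d):
    h,w=d['range_z'].shape
    u,v=np.meshgrid(np.arange(w),np.arange(h))
    p=cv2.undistortPoints(np.stack([u,v],-1).reshape(-1,1,2).astype(float),np.array(d['mtx']),np.array(d['dist'])).reshape(h,w,2)
    z=d['range_z'][...,None]
    return np.concatenate([p*z,z],-1)@d['T'][:3,:3].T+d['T'][:3,3]
E
python3 - <<'E'
from h import *
for n in('scene','side'):
    d=snap(n);cv2.imwrite(f'pics/{n}.png',d['image']);P=cloud(d);np.save(n+'.npy',P);np.save(n+'_im.npy',d['image'])
    im=d['image'].astype(int)
    m=(im.max(-1)<70)&(P[...,2]>.09)&(P[...,2]<.14)&(d['range_z']>0)
    v,u=np.nonzero(m); print(n,m.sum(),np.median(P[m],0), np.median(u),np.median(v))
    g=(im[...,1]>im[...,2]+30)&(im[...,1]>im[...,0]+20)&(d['range_z']>0); print(g.sum(),np.median(P[g],0))
print(sense())
E
```

```text
scene 1657 [ 0.37244453 -0.53630501  0.11096859] 223.0 112.0
3 [0.90646748 0.25475964 0.09805542]
side 1140 [ 0.03254728 -0.0351406   0.10957892] 188.0 311.0
2509 [0.87791286 0.26078514 0.09973128]
{'t': 0.1, 'q': array([ 9.91503211e-01,  5.28361309e-01,  1.43379987e+00,  1.16771802e-05,
        1.18141642e+00, -1.78476904e-01]), 'qd': array([ 0.00114372,  0.00037867, -0.00380732, -0.00065533,  0.00070896,
       -0.00038862]), 'tau': array([ 4.23594872e-05, -4.43301129e+01, -1.78585893e+01, -2.74992617e-04,
        3.87595923e-03, -2.46440010e-05]), 'tcp_pos': array([0.2434371 , 0.57490845, 0.22273063]), 'tool_rot': array([ 1.99071365e-01,  9.79984493e-01, -9.20087466e-04, -3.72117122e-04]), 'force': array([ 0.25534246, -0.24702498, -0.67572512]), 'ft_torque': array([ 0.0324798 , -0.05292717, -0.00477329]), 'gripper_force': 0.0, 'finger_gap': 1.0009849986081754}
```

View pics/scene.png

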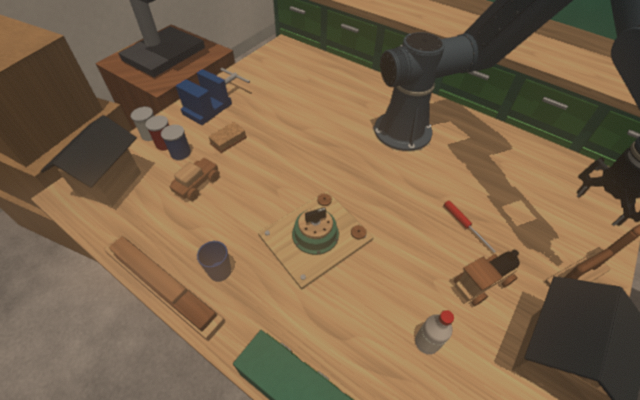

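View pics/side.png

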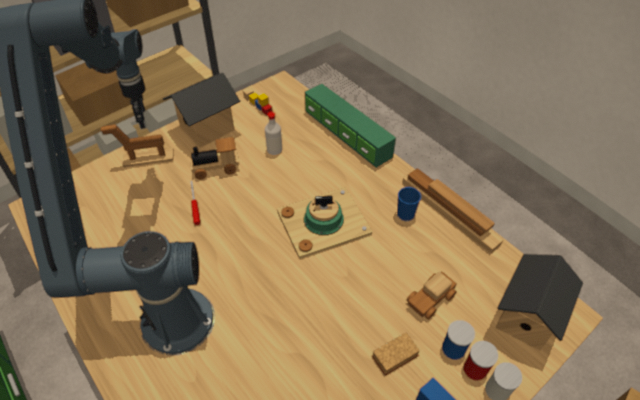

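The knob is at about (316,215) in the scene view and (324,202) in the side view. The loose wheels lie at the board's edge, and the other bystanders are well clear of the head.

```bash
cat > k.py <<'E'
from h import *
def knob(P,im,rz,c,rad=.06):
    m=(im.astype(int).max(-1)<75)&(abs(P[...,2]-.124)<.012)&(np.hypot(P[...,0]-c[0],P[...,1]-c[1])<rad)&(rz>0)
    q=P[m]; 
    (cx,cy),wh,a=cv2.minAreaRect(q[:,:2].astype(np.float32)*1000)
    b=cv2.boxPoints(((cx,cy),wh,a)); e=max([b[1]-b[0],b[2]-b[1]],key=np.linalg.norm)
    print(m.sum(),'rect',cx,cy,wh,'long axis deg',np.degrees(np.arctan2(e[1],e[0]))%180,'ztop',np.percentile(q[:,2],[50,95]))
E
python3 - <<'E'
from k import *
for n,(u,v) in {'scene':(316,215),'side':(324,202)}.items():
    P=np.load(n+'.npy');im=np.load(n+'_im.npy');c=P[v,u];print(n,c)
    W=(P[...,2]>.078)&(P[...,2]<.086)&(np.hypot(P[...,0]-c[0],P[...,1]-c[1])<.09)
    print('wheel',cv2.minEnclosingCircle(P[W][:,:2].astype(np.float32)*1000))
    knob(P,im,P[...,2],c)
s=sense();print(R.from_quat(s['tool_rot']).as_matrix().round(3))
E
```

```text
scene [0.55693219 0.01710385 0.11574296]
wheel ((555.1375122070312, 14.242894172668457), 46.25175857543945)
109 rect 557.6666259765625 14.91712760925293 (10.314809799194336, 51.045352935791016) long axis deg 144.96233 ztop [0.12386333 0.12950688]
side [0.55083888 0.00675523 0.11136638]
wheel ((550.36376953125, 9.530380249023438), 47.3609733581543)
84 rect 549.0551147460938 6.298392295837402 (13.955008506774902, 47.11112594604492) long axis deg 153.98119 ztop [0.12320747 0.1313694 ]
[[-0.921  0.39  -0.001]
 [ 0.39   0.921 -0.002]
 [ 0.    -0.002 -1.   ]]
```

```bash
python3 -m crank '[{"dp":[0.5,-0.7,0.6],"angular":[0,0,-0.5]},{"dp":[0.5,-0.9,0.5],"angular":[0,0,-0.5]},{"dp":[0.5,-0.95,0.4],"angular":[0,0,-0.5]},{"dp":[0.5,-0.95,0.3],"angular":[0,0,-0.5]},{"dp":[0.5,-0.95,0.2],"angular":[0,0,-0.5]},{"dp":[0.5,-0.95,0],"angular":[0,0,-0.5]},{"dp":[0.5,-0.95,0],"angular":[0,0,-0.5]},{"dp":[0.5,-0.95,0],"angular":[0,0,-0.5]},{"dp":[0.5,-0.95,0],"angular":[0,0,-0.5]},{"dp":[0.5,-0.95,0],"angular":[0,0,-0.5]},{"dp":[0.5,-0.95,0],"angular":[0,0,-0.5]},{"dp":[0.5,-0.95,0],"angular":[0,0,-0.5]},{"dp":[0.5,-0.95,0],"angular":[0,0,-0.5]},{"dp":[0.6,-0.95,0],"angular":[0,0,-0.5]},{"dp":[0.6,-0.95,0],"angular":[0,0,-0.5]},{"dp":[0.6,-0.95,0],"angular":[0,0,-0.5]},{"dp":[0.6,-0.95,0],"angular":[0,0,-0.5]},{"dp":[0.6,-0.95,0],"angular":[0,0,0]},{"dp":[0.5,-0.95,0],"angular":[0,0,0]},{"dp":[0.5,-0.95,0],"angular":[0,0,0]}]'
python3 -m crank '[{"dp":[0,0,0],"angular":[0,0,0]},{"dp":[0,0,0],"angular":[0,0,0]}]' 
python3 - <<'E'
from k import *
d=snap('wrist');cv2.imwrite('pics/w1.png',d['image']);P=cloud(d)
im=d['image']
W=(abs(P[...,2]-.082)<.004)&(np.hypot(P[...,0]-.555,P[...,1]-.012)<.08)
print('wheel',cv2.minEnclosingCircle(P[W][:,:2].astype(np.float32)*1000))
knob(P,im,d['range_z'],(.555,.012))
s=sense();print(s['tcp_pos'],R.from_quat(s['tool_rot']).as_matrix().round(4),s['q'],s['force'],s['ft_torque'])
E
```

```text
t: 2.1
tcp_pos: [0.559, 0.0132, 0.2831]
tool_rot: [0.271, 0.963, -0.0, -0.001]
force: [0.7, 0.3, -0.3]
finger_gap: 1.001
gripper_force: 0.0
t: 2.3
tcp_pos: [0.5584, 0.014, 0.2829]
tool_rot: [0.272, 0.962, 0.0, -0.001]
force: [-0.3, 0.7, -0.5]
finger_gap: 0.998
gripper_force: 0.0
wheel ((554.153076171875, 13.902345657348633), 45.92682647705078)
875 rect 553.662841796875 14.241382598876953 (13.996175765991211, 54.826541900634766) long axis deg 145.8318 ztop [0.12734771 0.12861676]
[0.55802631 0.01476827 0.28303554] [[-8.527e-01  5.224e-01 -1.900e-03]
 [ 5.224e-01  8.527e-01  8.000e-04]
 [ 2.000e-03 -3.000e-04 -1.000e+00]] [-1.73956057e-01  3.72145306e-01  1.52758739e+00  4.46095852e-04
  1.24382522e+00 -1.19528841e+00] [-0.28219258  0.24697905  0.13311265] [-0.02461641 -0.00087926 -0.01105324]
```

View pics/w1.png

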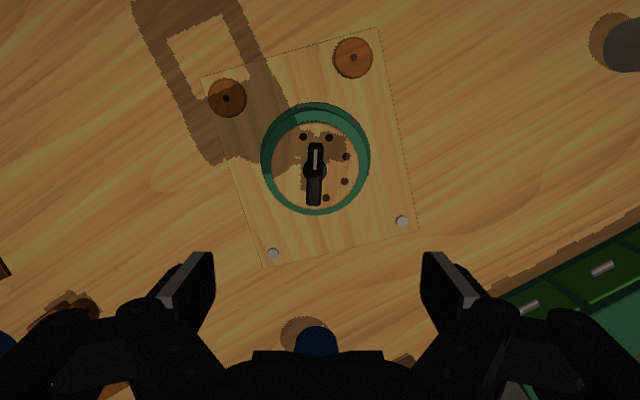

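The knob is at (315,174), its white line points up the image, and both fingers are clear of it. The remaining correction is about (-4,-1) mm and -2.7°. I'll descend now and grip.

```bash
cat > s.py <<'E'
from h import *
import sys
s=sense();M=R.from_quat(s['tool_rot']).as_matrix()
print('t',round(s['t'],2),'pos',s['tcp_pos'].round(4),'yaw_y',round(np.degrees(np.arctan2(M[1,1],M[0,1])),2),'F',s['force'].round(1),'M',s['ft_torque'].round(3),'gap',round(s['finger_gap'],3),'g',round(s['gripper_force'],1))
if len(sys.argv)>1 and not (float(sys.argv[1])<s['ft_torque'][2]<float(sys.argv[2])): sys.exit('STOP')
E
python3 -m crank '[{"dp":[-0.13,-0.03,-0.6],"angular":[0,0,-2.7]},{"dp":[0,0,-0.7],"angular":[0,0,0]},{"dp":[0,0,-0.7],"angular":[0,0,0]},{"dp":[0,0,-0.7],"angular":[0,0,0]},{"dp":[0,0,-0.7],"angular":[0,0,0]},{"dp":[0,0,-0.7],"angular":[0,0,0]},{"dp":[0,0,-0.6],"angular":[0,0,0]},{"dp":[0,0,-0.5],"angular":[0,0,0]},{"dp":[0,0,-0.4],"angular":[0,0,0]},{"dp":[0,0,0],"angular":[0,0,0]},{"dp":[0,0,0],"angular":[0,0,0]}]' 0 40 >/dev/null; python3 s.py
python3 -m crank '[{"dp":[0,0,0],"angular":[0,0,0]},{"dp":[0,0,0],"angular":[0,0,0]},{"dp":[0,0,0],"angular":[0,0,0]},{"dp":[0,0,0],"angular":[0,0,0]},{"dp":[0,0,0],"angular":[0,0,0]},{"dp":[0,0,0],"angular":[0,0,0]},{"dp":[0,0,0],"angular":[0,0,0]},{"dp":[0,0,0],"angular":[0,0,0]},{"dp":[0,0,0],"angular":[0,0,0]},{"dp":[0,0,0],"angular":[0,0,0]}]' 1 40 >/dev/null; python3 s.py
```

```text
t 3.45 pos [0.5549 0.0141 0.1158] yaw_y 55.88 F [0.9 0.2 0.4] M [ 0.005 -0.012  0.021] gap 1.0 g 0.0
t 4.45 pos [0.5547 0.013  0.1157] yaw_y 55.85 F [-2.  -4.4  3.1] M [-0.834  0.382  0.022] gap 0.142 g 40.1
```

```bash
python3 -m crank '[{"dp":[-0.02,-0.04,0],"angular":[0,0,0]},{"dp":[0,0,0],"angular":[0,0,-1]},{"dp":[0,0,0],"angular":[0,0,-1]},{"dp":[0,0,0],"angular":[0,0,-1]},{"dp":[0,0,0],"angular":[0,0,-1]},{"dp":[0,0,0],"angular":[0,0,-1]},{"dp":[0,0,0],"angular":[0,0,-1]},{"dp":[0,0,0],"angular":[0,0,-1]},{"dp":[0,0,0],"angular":[0,0,-1]}]' >/dev/null; python3 s.py
python3 -m crank '[{"dp":[0,0,0],"angular":[0,0,-1]},{"dp":[0,0,0],"angular":[0,0,-1]},{"dp":[0,0,0],"angular":[0,0,-1]},{"dp":[0,0,0],"angular":[0,0,-1]}]' >/dev/null; python3 s.py
python3 -m crank '[{"dp":[0,0,0],"angular":[0,0,-1]},{"dp":[0,0,0],"angular":[0,0,-1]}]' >/dev/null; python3 s.py
python3 -m crank '[{"dp":[0,0,0],"angular":[0,0,-1]},{"dp":[0,0,0],"angular":[0,0,-1]}]' >/dev/null; python3 s.py
```

```text
t 5.35 pos [0.5545 0.0126 0.1157] yaw_y 47.74 F [-0.5  2.7  3. ] M [ 0.329 -0.096  0.075] gap 0.146 g 40.0
t 5.75 pos [0.5544 0.0125 0.1157] yaw_y 43.74 F [0.5 2.6 3.3] M [ 0.489 -0.129  0.065] gap 0.143 g 40.1
t 5.95 pos [0.5544 0.0125 0.1156] yaw_y 41.75 F [0.  2.3 2.9] M [ 0.499 -0.144  0.015] gap 0.147 g 40.1
t 6.15 pos [0.5544 0.0124 0.1157] yaw_y 39.75 F [0.7 2.7 3.4] M [ 0.561 -0.117  0.094] gap 0.14 g 40.1
```

The baseline is about +0.07 N m with roughly 0.03 of noise. I'll continue in 2° steps, gated on the torque reading.

```bash
c(){ python3 s.py -0.02 0.18; }
python3 -m crank '[{"dp":[0,0,0],"angular":[0,0,-1]},{"dp":[0,0,0],"angular":[0,0,-1]}]' >/dev/null; c &&
python3 -m crank '[{"dp":[0,0,0],"angular":[0,0,-1]},{"dp":[0,0,0],"angular":[0,0,-1]}]' >/dev/null; c &&
python3 -m crank '[{"dp":[0,0,0],"angular":[0,0,-1]},{"dp":[0,0,0],"angular":[0,0,-1]}]' >/dev/null && c &&
python3 -m crank '[{"dp":[0,0,0],"angular":[0,0,-1]},{"dp":[0,0,0],"angular":[0,0,-1]}]' >/dev/null && c &&
python3 -m crank '[{"dp":[0,0,0],"angular":[0,0,-1]},{"dp":[0,0,0],"angular":[0,0,-1]}]' >/dev/null && c &&
python3 -m crank '[{"dp":[0,0,0],"angular":[0,0,-1]},{"dp":[0,0,0],"angular":[0,0,-1]}]' >/dev/null && c &&
python3 -m crank '[{"dp":[0,0,0],"angular":[0,0,-1]},{"dp":[0,0,0],"angular":[0,0,-1]}]' >/dev/null && c &&
python3 -m crank '[{"dp":[0,0,0],"angular":[0,0,-1]},{"dp":[0,0,0],"angular":[0,0,-1]}]' >/dev/null && c &&
python3 -m crank '[{"dp":[0,0,0],"angular":[0,0,-1]},{"dp":[0,0,0],"angular":[0,0,-1]}]' >/dev/null && c &&
python3 -m crank '[{"dp":[0,0,0],"angular":[0,0,-1]},{"dp":[0,0,0],"angular":[0,0,-1]}]' >/dev/null && c
```

```text
t 6.35 pos [0.5543 0.0125 0.1156] yaw_y 37.75 F [0.5 3.2 2.8] M [ 0.568 -0.082  0.066] gap 0.143 g 40.1
t 6.55 pos [0.5544 0.0124 0.1156] yaw_y 35.75 F [1.3 3.7 3.1] M [ 0.612 -0.131  0.1  ] gap 0.144 g 40.1
t 6.75 pos [0.5543 0.0124 0.1156] yaw_y 33.75 F [0.  2.6 3.7] M [ 0.585 -0.155  0.062] gap 0.146 g 40.1
t 6.95 pos [0.5543 0.0124 0.1156] yaw_y 31.75 F [0.8 4.5 2.3] M [ 0.607 -0.13   0.122] gap 0.146 g 40.1
t 7.15 pos [0.5543 0.0124 0.1156] yaw_y 29.75 F [0.8 3.1 2.8] M [ 0.645 -0.106  0.056] gap 0.143 g 40.1
t 7.35 pos [0.5543 0.0123 0.1156] yaw_y 27.74 F [1.2 2.9 3.4] M [ 0.614 -0.135 -0.008] gap 0.141 g 40.1
t 7.55 pos [0.5542 0.0124 0.1156] yaw_y 25.74 F [0.8 3.6 2.2] M [ 0.599 -0.04  -0.118] gap 0.141 g 40.1STOP
```

The dip has started. I'll go on in 0.5° steps until the resistance jumps.

```bash
c(){ python3 s.py -0.3 0.12; }
python3 -m crank '[{"dp":[0,0,0],"angular":[0,0,-0.5]},{"dp":[0,0,0],"angular":[0,0,-0.5]}]' >/dev/null; c &&
python3 -m crank '[{"dp":[0,0,0],"angular":[0,0,-0.5]}]' >/dev/null; c &&
python3 -m crank '[{"dp":[0,0,0],"angular":[0,0,-0.5]}]' >/dev/null && c &&
python3 -m crank '[{"dp":[0,0,0],"angular":[0,0,-0.5]}]' >/dev/null && c &&
python3 -m crank '[{"dp":[0,0,0],"angular":[0,0,-0.5]}]' >/dev/null && c &&
python3 -m crank '[{"dp":[0,0,0],"angular":[0,0,-0.5]}]' >/dev/null && c &&
python3 -m crank '[{"dp":[0,0,0],"angular":[0,0,-0.5]}]' >/dev/null && c &&
python3 -m crank '[{"dp":[0,0,0],"angular":[0,0,-0.5]}]' >/dev/null && c
```

```text
t 7.75 pos [0.5542 0.0123 0.1156] yaw_y 24.77 F [-0.3  2.7  2.9] M [ 0.556 -0.066 -0.071] gap 0.143 g 40.1
t 7.85 pos [0.5542 0.0124 0.1156] yaw_y 24.28 F [-0.3  3.7  3. ] M [ 0.624 -0.039 -0.055] gap 0.146 g 40.1
t 7.95 pos [0.5542 0.0123 0.1156] yaw_y 23.79 F [0.2 2.5 3.2] M [ 0.512 -0.019 -0.054] gap 0.143 g 40.1
t 8.05 pos [0.5542 0.0124 0.1156] yaw_y 23.3 F [0.4 2.9 3.6] M [ 0.55  -0.067 -0.039] gap 0.147 g 40.1
t 8.15 pos [0.5542 0.0124 0.1156] yaw_y 22.82 F [-0.3  2.3  3.5] M [ 0.539 -0.007  0.031] gap 0.147 g 40.1
t 8.25 pos [0.5542 0.0123 0.1156] yaw_y 22.33 F [-0.4  2.2  3. ] M [0.579 0.007 0.154] gap 0.144 g 40.1STOP
```

The resistance jumped at about 22.4°, so the knob is on the notch. I'll press down in small steps, gated on Fz.

```bash
c(){ python3 s.py -9 9 && python3 -c "
from station import sense
import sys; sys.exit('STOPF' if sense()['force'][2]>17 else 0)"; }
python3 -m crank '[{"dp":[0,0,-0.04],"angular":[0,0,0]},{"dp":[0,0,-0.03],"angular":[0,0,0]}]' >/dev/null; c &&
python3 -m crank '[{"dp":[0,0,-0.03],"angular":[0,0,0]}]' >/dev/null && c &&
python3 -m crank '[{"dp":[0,0,-0.03],"angular":[0,0,0]}]' >/dev/null && c &&
python3 -m crank '[{"dp":[0,0,-0.03],"angular":[0,0,0]}]' >/dev/null && c &&
python3 -m crank '[{"dp":[0,0,-0.03],"angular":[0,0,0]}]' >/dev/null && c &&
python3 -m crank '[{"dp":[0,0,-0.03],"angular":[0,0,0]}]' >/dev/null && c &&
python3 -m crank '[{"dp":[0,0,-0.03],"angular":[0,0,0]}]' >/dev/null && c &&
python3 -m crank '[{"dp":[0,0,-0.03],"angular":[0,0,0]}]' >/dev/null && c &&
python3 -m crank '[{"dp":[0,0,-0.03],"angular":[0,0,0]}]' >/dev/null && c
```

```text
t 8.45 pos [0.5542 0.0123 0.1134] yaw_y 22.35 F [0.  2.9 3.4] M [0.534 0.031 0.06 ] gap 0.146 g 40.1
t 8.55 pos [0.5542 0.0124 0.1125] yaw_y 22.35 F [-0.3  2.8  3.5] M [0.461 0.04  0.073] gap 0.144 g 40.1
t 8.65 pos [0.5542 0.0124 0.1116] yaw_y 22.34 F [-0.6  2.6  3.4] M [0.548 0.015 0.081] gap 0.142 g 40.1
t 8.75 pos [0.5542 0.0124 0.1107] yaw_y 22.34 F [0.4 2.7 2.7] M [0.494 0.035 0.112] gap 0.142 g 40.1
t 8.85 pos [0.5542 0.0124 0.1098] yaw_y 22.34 F [-0.9  3.7  2.4] M [0.523 0.049 0.04 ] gap 0.143 g 40.1
t 8.95 pos [0.5542 0.0123 0.1089] yaw_y 22.34 F [0.4 3.1 2.8] M [0.492 0.053 0.077] gap 0.144 g 40.1
t 9.05 pos [0.5543 0.0124 0.108 ] yaw_y 22.34 F [0.3 2.5 3.4] M [0.521 0.045 0.064] gap 0.138 g 40.2
t 9.15 pos [0.5543 0.0123 0.1076] yaw_y 22.34 F [-2.3  3.5 12.3] M [0.534 0.397 0.107] gap 0.146 g 41.0
t 9.25 pos [0.5544 0.0123 0.1074] yaw_y 22.34 F [-2.9  3.5 16.2] M [0.574 0.5   0.054] gap 0.146 g 41.5
```

Travel is 8.2 mm with a firm stop, so the knob is home. I'll relieve the load, open, retreat and check.

```bash
python3 -m crank '[{"dp":[0,0,0.02],"angular":[0,0,0]}]' >/dev/null; python3 s.py
python3 -m crank '[{"dp":[0,0,0],"angular":[0,0,0]},{"dp":[0,0,0],"angular":[0,0,0]},{"dp":[0,0,0],"angular":[0,0,0]},{"dp":[0,0,0],"angular":[0,0,0]},{"dp":[0,0,0],"angular":[0,0,0]},{"dp":[0,0,0],"angular":[0,0,0]},{"dp":[0,0,0],"angular":[0,0,0]},{"dp":[0,0,0],"angular":[0,0,0]}]' 0 >/dev/null; python3 s.py
python3 -m crank '[{"dp":[0,0,0.3],"angular":[0,0,0]},{"dp":[0,0,0.7],"angular":[0,0,0]},{"dp":[0,0,0.9],"angular":[0,0,0]},{"dp":[0,0,0.9],"angular":[0,0,0]},{"dp":[0,0,0.9],"angular":[0,0,0]},{"dp":[0,0,0.9],"angular":[0,0,0]},{"dp":[0,0,0.6],"angular":[0,0,0]},{"dp":[0,0,0],"angular":[0,0,0]},{"dp":[0,0,0],"angular":[0,0,0]},{"dp":[0,0,0],"angular":[0,0,0]}]' >/dev/null; python3 s.py
python3 - <<'E'
from k import *
d=snap('wrist');cv2.imwrite('pics/w2.png',d['image']);knob(cloud(d),d['image'],d['range_z'],(.554,.014))
E
```

```text
t 9.35 pos [0.5543 0.0123 0.1077] yaw_y 22.34 F [-1.6  2.9  5.2] M [0.512 0.243 0.052] gap 0.142 g 40.4
t 10.15 pos [0.5543 0.0124 0.1069] yaw_y 22.34 F [0.  0.3 0.3] M [-0.029 -0.003 -0.044] gap 1.0 g 0.0
t 11.15 pos [0.5533 0.0125 0.2617] yaw_y 22.34 F [-0.5  0.9  0.3] M [ 0.01  -0.034  0.012] gap 1.001 g 0.0
902 rect 553.6275024414062 14.25645637512207 (13.346038818359375, 54.608970642089844) long axis deg 112.59112 ztop [0.11921312 0.12051421]
```

View pics/w2.png

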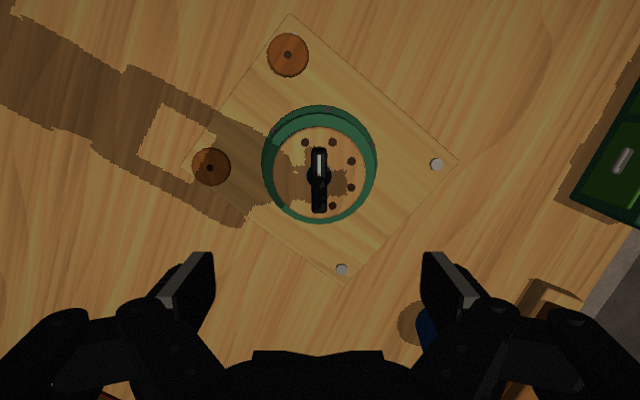

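The knob, at (319,180), is free of the fingers. Its top has dropped from 127.3 to 119.2 mm, about 8.1 mm. Both loose wheels, at (288,55) and (211,167), are still on the board.

```bash
python3 -c "
from station import order
print(order.sign_off())"
```

```text
the job is handed in; nothing more can be done
None
```

The knob was turned clockwise to the notch, pressed about 8 mm down to a firm stop and released; the gripper is clear, the loose wheels are still on the board, and the job was handed in at about 11 s (no verdict was returned).

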